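# Lock a vial into the bayonet transport canister

### The arm

A 7-joint arm with a two-finger parallel gripper is mounted at the origin on a cart in front of the work surface, level with it; the furniture and walls round the work are solid. World frame = base frame: x ahead of the robot, y to its left, z up, the work surface at z = 0. Lengths are in m, angles in rad, forces in N, time in s.
With the tool pointing down it reaches from about 0.425 to 0.925 m from the base axis. Payload 6.8 kg.
Tool frame: the origin (TCP) lies on the centre line of the jaws, within the pads' length; the fingertips stand 14 mm ahead of it and the grasp point (between the pads) lies 5 mm behind it; z points along the fingers, y is the line along which they close (so a half turn about z gives the same grasp; the last joint's range is limited). The gripper opens to 85 mm and grips with 20 to 120 N. Pads are 22 mm wide; open, the fingers measure 114 mm over their backs; the gripper's body (76 mm by 85 mm) begins 54 mm behind the grasp point. The pads swing forward as they close: fully open they stand 13 mm farther back than shut.
Start: joints at [-1.297, 0.477, 0.022, 1.555, -0.011, 1.109, -0.083], TCP at [0.251, 0.626, 0.245] pointing down, gripper open.
Joint ranges: [-2.96, 2.96], [-0.34, 2.1], [-1.41, 1.46], [0.24, 2.44], [-1.37, 4.51], [0.17, 1.92], [-2.96, 2.96]. Speed limits (rad/s): [2.39, 2.39, 3.14, 3.14, 3.14, 3.14, 3.14].

### API

Orientations are given as a unit quaternion [w, x, y, z].
In Python, from station import bot gives the robot as it stands. The module is installed in compiled form; this text tells all that it offers.
- The arm moves only by the tool drive_tool, never from a script. Its argument "commands" is a list of rows, each an object with "hand": the opening, from 0 (shut) to 1 (fully open); "translation": the shift along the world's x, y, z in mm, a list of three; "angular": the turn, a rotation vector about the world's x, y, z in rad, a list of three. In form: [{"hand": hand, "translation": [tx, ty, tz], "angular": [ax, ay, az]}, ...]. A call has 1 to 12 rows; each row is the pose to reach, as a shift and turn from the pose commanded when the call began; what a row does not reach only later rows make up. A row lasts 1/8 s, in which the tool goes at most 62.5 mm and 10.7 degrees, less where a joint would pass 70% of its speed; a pose out of reach is approached as far as the arm can. A call with a gripper value outside its range is refused whole. The fingers move at their own pace and stop on an object; "force" is the grip in N (left out, the last holds). Time passes only in rows, so rows that repeat a pose let the fingers close. It gives the time, the measured TCP pose, the force, the opening and the grip force at its end, in the units of the state.
- bot.get_obs(): the state, without advancing time (a new reading comes with each control period).
- bot.read_camera(name): name is "scene" or "side" or "wrist"; returns the picture (480x640x3 uint8, red, green, blue); there is no depth.
- bot.camera_model(name): a dict with "fx", "fy", "cx", "cy" (pixels), "view" (4x4, takes a point from world to camera coordinates). Camera axes: x right, y up, looking along -z (the intrinsics and any distortion apply to the point x, -y, -z); pixel columns grow to the right and rows downward; lengths in m; the calibration is good to about 2 mm. A picture is of the moment at which its call begins: read the wrist's pose just before it. camera_model takes no time and is no camera call; for the wrist camera it gives the pose at the moment of the call.
- bot.hand_in(): hands the job in; it is judged then, once.
Trained networks look in the newest picture that a camera, given by its name, has taken for a name from the list of things; names that differ only in an ending like _2 or _b are one class to them, and where a whole thing is asked for, a point or a joint stands for the part that bears it (a point fixed in the world has none). Each returns a list of dicts, best first, with "score" (0 to 1); they miss things now and then, are a little off and sometimes report something else, mostly with a low value. They report only what shows in the picture. A call takes as long as a camera call. They do not tell look-alikes from the thing itself.
- bot.find_in(camera, query): "position" ([column, row] in pixels, amid what is visible of it).
- bot.outline_of(camera, query): "pixels" (480x640 bool, what is visible of it) and "position" ([column, row] in pixels, amid what is visible of it).
The state is a dict: "t": time; "q": joint angles; "joint_vel": joint speeds; "joint_torque": joint torques, N m; "eef_pos": TCP position; "tool_rot": TCP orientation; "contact_force": force on the tool from outside, world axes, zero at the start; "torque": the same for the moment, N m; "gripper_width": opening from 0.0 (shut) to 1.0 (fully open); "grasp_force": force on a finger pad.
Only numpy, scipy, OpenCV 4.12 (cv2) and the standard library are available. Lean on these libraries where they do the work, as an engineer would, in place of code of your own. Each camera call takes 0.05 s, during which the arm holds its last target. There are 200 camera calls.

### The job

Stand the smallest of the three vials upright in the middle of the open canister, then close the canister with the large lid: set its two lugs into the slots of the collar, push it down against the sprung seal, give it a quarter turn clockwise (seen from above) as far as it goes, and let go so that it springs up into its locked position. Leave the other vials, the small lid and everything else standing where they are.

Things in the scene. Friction and masses are not known exactly. Their poses are not given: they have to be found in the camera images.
- canister: Round aluminium canister, 104 mm across, 48 mm high to the top of its collar, fixed to the worktop on a 124 mm square grey base plate 4 mm thick. Origin on its axis at worktop height, z up. Inner floor at z = 5 mm; 96 mm wide inside, but the mouth in the collar is only 78 mm wide (z 31 to 48 mm).
- slot (a point): Centre of one of the two facing slots in the collar for the lid's lugs, at the collar's top, 43 mm from the axis along the canister's +x; the other lies at -x. Each is 18 mm wide and reaches out to 94 mm across; a short bead outside marks it. Lugs pushed down through them can turn only clockwise seen from above (negative about z), under a lip with its underside at z = 39 mm.
- pocket (a point): Where a lug is locked: upper end of a pocket in the lip's underside (z = 43 mm), 43 mm from the axis, 1.335 rad clockwise from the slot; another lies straight across. A long bead outside marks it. A lug fits the pocket from 1.28 to 1.39 rad after the slot and springs up 4 mm into it; at 1.39 rad is a fixed stop.
- seal_top (a point): Centre of the top of the unpressed black seal ring, 102 mm across and 95 mm inside, that stands 10 mm out of the collar (to z = 58 mm). It is sprung, 1 N per mm: the lid's flange presses it flush with the collar top with about 10 N, and it pushes the lid up when let go.
- lid: The large lid, 103 mm across, 0.11 to 0.21 kg. Origin on its axis at its underside, z up. From below: hollow grey plug, 74 mm across, 64 mm inside, 16 mm high, with two lugs; aluminium flange, z = 16 to 21 mm; grip bar. Starts flat, right way up. Its origin is 32 mm above the canister's when pressed right down, 34 mm when held up by the lip, 38 mm when locked in the pockets.
- lid_lug (a point): Underside of one of the two steel lugs at the plug's foot, 40 mm from the axis along the lid's +x; the other lies at -x, so the lid fits either half turn. Each is 12 mm wide, 5 mm high, and they measure 88 mm across their ends.
- lid_grip (a point): Middle of the top of the large lid's grey grip bar, 45 mm above the lid's underside. The bar is 60 mm long along the lid's x axis (it lies over the lugs), 16 mm thick along y, and 24 mm high (z = 21 to 45 mm of the lid).
- small_lid: A similar but smaller lid, 76 mm across, grip bar 44 mm long, 45 mm high, that does not belong to this canister. Origin on its axis at its underside. It and the large lid lie on the worktop at either of two places.
- vial_tray: White tray, 170 x 150 mm, fixed; floor 3 mm thick, rim 10 mm high. Origin in its centre at worktop height. The three vials and a dose cup stand on it, in any order.
- vial_1: Middle-sized vial, 25 mm across, 43 mm high. Origin at the centre of its underside.
- vial_2: The smallest vial, 22 mm across, 37 mm high (glass body up to 30 mm, then a neck and cap 18 mm across). Origin at the centre of its underside. 0.03 kg.
- vial_3: The largest vial, 30 mm across, 49 mm high. Origin at the centre of its underside.
- dose_cup: Small plastic cup, 41 mm across, 32 mm high. Origin at the centre of its underside.
- tag_box: Small carton, 41 x 53 mm, 60 mm high, a fixed bystander between the lids and the canister. Origin at the centre of its underside.
- infusion_bottle: Oval bottle, 49 x 67 mm, 154 mm high, a bystander behind the canister. Origin at the centre of its underside.
- steel_cup: Steel cup, 71 mm across, 79 mm high, a fixed bystander. Origin at the centre of its underside.
- tape_roll: Roll of white tape lying flat, 67 mm across, 25 mm high, a bystander. Origin at the centre of its underside.
Not all that is in view belongs to the job. What is shaped like the vial_2 but green or purple is not meant.

How it is judged:
On the way, in this order (a step that is already met when the one before it is completed fails the run):
1. the smallest vial stands upright in the middle of the canister's floor, let go (z of vial_2 in the frame of canister below 0.01 m and horizontal distance between vial_2 and canister below 0.02 m and angle between vial_2's own z axis and vertical below 0.2 rad and contact force between the fingers and vial_2 below 0.1 N), for 0.2 s.
2. the large lid is pushed down through the slots (horizontal distance between lid and canister below 0.005 m and angle between lid's own z axis and vertical below 0.06 rad and z of lid in the frame of canister below 0.0355 m and angle between the x axis of lid and the x axis of canister, either way round below 0.35 rad), for 0.05 s.
At the end, for the whole second after the job is handed in: The smallest vial stands upright (within 0.2 rad) on the canister's floor, within 20 mm of its axis; the large lid is on the canister, level, turned 1.2 to 1.47 rad clockwise from the slots and sprung up into the pockets (origin 36 to 40.5 mm above the canister's); lid and vial at rest (z of vial_2 in the frame of canister below 0.01 m and horizontal distance between vial_2 and canister below 0.02 m and angle between vial_2's own z axis and vertical below 0.2 rad and horizontal distance between lid and canister below 0.005 m and angle between lid's own z axis and vertical below 0.06 rad and angle between the x axis of lid and the x axis of canister, either way round between 1.2 and 1.47 rad and z of lid in the frame of canister between 0.036 and 0.0405 m and linear speed of each of lid, vial_2 below 0.01 m/s); the robot touches nothing.
It fails at once if another vial or the dose cup is tipped over or moved more than 4 cm (distance of any of vial_1, vial_3, dose_cup from where it was at the start of the episode above 0.04 m or angle between any of vial_1, vial_3, dose_cup's own z axis and vertical above 0.5 rad).
It fails at once if the small lid is tipped over or moved more than 4 cm (distance of small_lid from where it was at the start of the episode above 0.04 m or angle between small_lid's own z axis and vertical above 0.5 rad).
It fails at once if the infusion bottle or the tape roll is tipped over or moved more than 4 cm (distance of any of infusion_bottle, tape_roll from where it was at the start of the episode above 0.04 m or angle between any of infusion_bottle, tape_roll's own z axis and vertical above 0.5 rad).
It also fails if it takes over 58 s, if anything falls off the work surface, if the arm or the gripper's body presses on something with over 40 N, if the wrist force passes 120 N, or if a joint passes its speed limit or range.

## Working session

There is one attempt and no reset: what is moved stays moved. The work goes in short steps, Python scripts to look and compute and a tool call to move; the robot and the scene stay as the last step left them, time stands still between calls to the robot, and variables do not carry over. Pictures are saved under pics/ and viewed, at most 10 in all, crops included, and the job is handed in when it is done.

Besides the shell and the picture viewer there is one more tool, called after "Call:" by a JSON object that holds its "method" and its "body". drive_tool: Moves the arm, as the interface text tells. Its arguments: {"type":"object","properties":{"commands":{"type":"array","items":{"type":"object","properties":{"hand":{"type":"number"},"translation":{"type":"array","items":{"type":"number"}},"angular":{"type":"array","items":{"type":"number"}}}}},"force":{"type":"number"}},"required":["commands"]}

```bash
mkdir -p pics; cat > h.py <<'E'
import numpy as np, cv2
from station import bot
def cam(n):
    m=bot.camera_model(n); return m,np.array(m["view"])
def proj(n,p,mv=None):
    m,V=mv or cam(n); c=V@np.append(p,1); x,y,z=c[0],-c[1],-c[2]
    return np.array([m["cx"]+m["fx"]*x/z, m["cy"]+m["fy"]*y/z])
def ray(n,uv,mv=None):
    m,V=mv or cam(n); d=np.array([(uv[0]-m["cx"])/m["fx"],-(uv[1]-m["cy"])/m["fy"],-1])
    R=V[:3,:3]; o=-R.T@V[:3,3]; return o,R.T@d
def onz(n,uv,z,mv=None):
    o,d=ray(n,uv,mv); return o+d*(z-o[2])/d[2]
def save(f,im): cv2.imwrite("pics/"+f,im[:,:,::-1])
E
python3 - <<'E'
from h import *
print({k:v for k,v in bot.camera_model("scene").items()})
print(bot.camera_model("side"))
for c in ["scene","side","wrist"]:
    save(c+"0.png",bot.read_camera(c))
    for q,z in [("vial_2",.018),("canister",.045),("lid",.02),("small_lid",.02),("dose_cup",.016),("lid_grip",.045),("slot",.048),("tag_box",.03)]:
        for r in bot.find_in(c,q)[:5]:
            print(c,q,round(r["score"],2),np.round(r["position"]),np.round(onz(c,r["position"],z),3)[:2])
E
```

```text
{'fx': 466.35295618977244, 'fy': 466.35295618977244, 'cx': 325.82561684426406, 'cy': 231.6618786559917, 'view': array([[ 0.76330461, -0.64602422,  0.00433382, -0.41979163],
       [ 0.5037423 ,  0.59936588,  0.62209665, -0.35446823],
       [-0.40448705, -0.47266611,  0.78292846, -0.95263583],
       [ 0.        ,  0.        ,  0.        ,  1.        ]])}
{'fx': 461.88691752843266, 'fy': 461.88691752843266, 'cx': 322.60506084340835, 'cy': 242.4044702326287, 'view': array([[-0.9548075 , -0.29669956,  0.01766379,  0.5468669 ],
       [ 0.16479172, -0.47898402,  0.86221691, -0.15467632],
       [-0.2473587 ,  0.82616202,  0.50623116, -0.95462506],
       [ 0.        ,  0.        ,  0.        ,  1.        ]])}
scene vial_2 0.65 [226. 212.] [0.444 0.289]
scene vial_2 0.59 [242. 225.] [0.452 0.224]
scene vial_2 0.57 [242. 199.] [0.501 0.3  ]
scene vial_2 0.51 [186. 225.] [0.337 0.318]
scene vial_2 0.41 [206. 185.] [0.454 0.411]
scene canister 0.56 [338. 257.] [ 0.562 -0.03 ]
scene lid 0.78 [337. 346.] [ 0.416 -0.195]
scene small_lid 0.7 [430. 329.] [ 0.602 -0.297]
scene small_lid 0.68 [340
[... 396 characters left out ...]
 0.75 [354. 331.] [0.444 0.215]
side vial_2 0.62 [319. 408.] [0.452 0.406]
side vial_2 0.55 [313. 348.] [0.504 0.281]
side canister 0.68 [323. 258.] [0.565 0.026]
side small_lid 0.75 [345. 210.] [ 0.593 -0.278]
side small_lid 0.22 [323. 259.] [ 0.575 -0.006]
side dose_cup 0.58 [315. 327.] [0.518 0.225]
side lid_grip 0.73 [394. 234.] [ 0.429 -0.139]
side lid_grip 0.56 [231. 241.] [0.795 0.026]
side slot 0.88 [326. 257.] [0.559 0.025]
side slot 0.4 [318. 325.] [0.504 0.253]
side tag_box 0.86 [335. 221.] [ 0.596 -0.182]
wrist vial_2 0.95 [111. 355.] [0.334 0.315]
wrist vial_2 0.94 [224. 398.] [0.446 0.412]
wrist vial_2 0.66 [148. 473.] [0.524 0.252]
wrist dose_cup 0.93 [133. 467.] [0.509 0.235]
```

View pics/scene0.png

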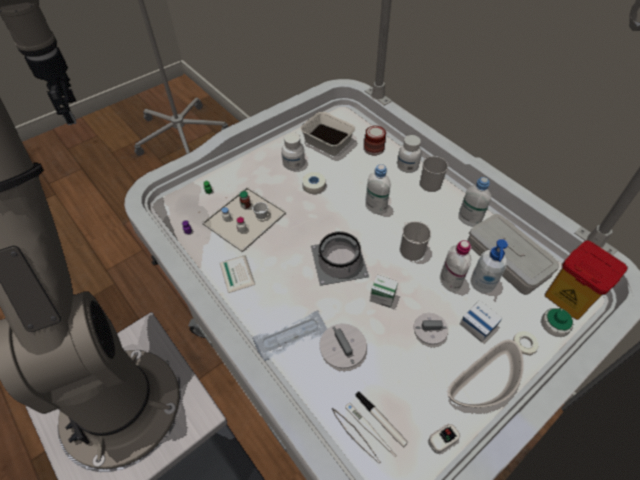

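View pics/side0.png

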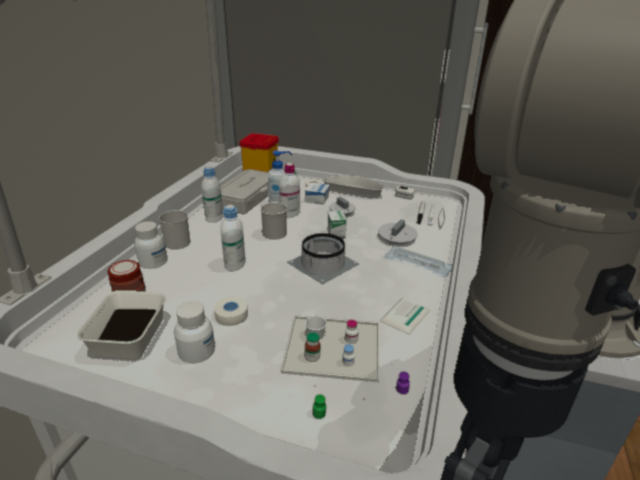

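The vial candidates in the scene view are blue cap (226,214), pink cap (241,224) and brown/green cap (245,199), all on the tray. The green (208,187) and purple (186,226) ones are decoys off the tray. The dose cup is at (262,210), the canister at (338,257), the large lid at (343,345) and the small lid at (431,329). The blue cap looks smallest, so I'll check it in a close crop.

```bash
python3 - <<'E'
from h import *
mv=cam("wrist");V=mv[1];print(np.round(-V[:3,:3].T@V[:3,3],3),np.round(V[:3,:3],2),mv[0]["fx"])
print(np.round(onz("wrist",(320,240),0),3), bot.get_obs()["tool_rot"])
im=cv2.imread("pics/side0.png")[300:425,270:430]
cv2.imwrite("pics/crop.png",cv2.resize(im,None,fx=4.5,fy=4.5,interpolation=cv2.INTER_CUBIC))
# heights of the vials in side view: base/top consistency from outlines
for c in ["side","scene"]:
    bot.read_camera(c)
    for r in bot.outline_of(c,"vial_2"):
        y,x=np.nonzero(r["pixels"]);print(c,round(r["score"],2),np.round(r["position"]),x.min(),x.max(),y.min(),y.max())
E
```

```text
[0.174 0.658 0.374] [[ 0.37  0.93  0.  ]
 [-0.88  0.35 -0.32]
 [-0.3   0.12  0.95]] 347.41331072631715
[0.297 0.606 0.   ] [-3.21945710e-05  1.89720025e-01  9.81838230e-01 -3.81554735e-05]
side 0.89 [314. 348.] 303 320 332 361
side 0.76 [402. 382.] 396 409 371 394
side 0.69 [347. 356.] 342 355 345 366
side 0.68 [352. 332.] 345 357 319 343
side 0.55 [323. 407.] 312 325 394 418
scene 0.68 [188. 227.] 182 191 220 233
scene 0.67 [224. 212.] 221 230 207 220
scene 0.66 [242. 224.] 235 246 217 233
scene 0.64 [242. 201.] 239 249 192 206
scene 0.42 [208. 189.] 203 211 181 193
```

View pics/crop.png

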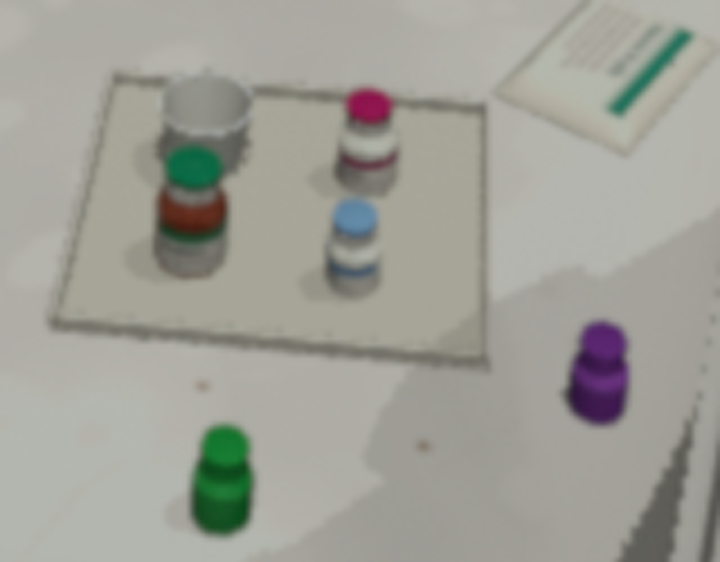

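The crop confirms blue cap (side pixel ~(348,357)) as the smallest vial. Next I'll move above it.

Call:
{"method": "drive_tool", "body": {"commands": [{"hand": 0.5, "translation": [50, -50, 0], "angular": [0, 0, -0.05]}, {"hand": 0.5, "translation": [75, -100, 0], "angular": [0, 0, -0.15]}, {"hand": 0.5, "translation": [100, -155, 0], "angular": [0, 0, -0.25]}, {"hand": 0.5, "translation": [125, -210, 0], "angular": [0, 0, -0.35]}, {"hand": 0.5, "translation": [150, -260, -10], "angular": [0, 0, -0.4]}, {"hand": 0.5, "translation": [175, -305, -25], "angular": [0, 0, -0.4]}, {"hand": 0.5, "translation": [194, -341, -45], "angular": [0, 0, -0.4]}, {"hand": 0.5, "translation": [194, -341, -45], "angular": [0, 0, -0.4]}, {"hand": 0.5, "translation": [194, -341, -45], "angular": [0, 0, -0.4]}], "force": 25}}

```text
t: 2.68
eef_pos: [0.4454, 0.2863, 0.2006]
tool_rot: [-0.0, 0.381, 0.925, 0.0]
contact_force: [-0.0, 0.5, 0.1]
gripper_width: 0.5
grasp_force: 0.0
```

```bash
python3 - <<'E'
from h import *
o=bot.get_obs();print(o["t"],o["eef_pos"],o["tool_rot"],o["gripper_width"])
mv=cam("wrist");im=bot.read_camera("wrist");save("w1.png",im)
for q,z in [("vial_2",.02),("dose_cup",.018),("canister",.048)]:
    for r in bot.outline_of("wrist",q)[:5]:
        y,x=np.nonzero(r["pixels"])
        print(q,round(r["score"],2),np.round(r["position"]),np.round(onz("wrist",r["position"],z,mv),4)[:2],x.min(),x.max(),y.min(),y.max())
print("proj tcp",proj("wrist",o["eef_pos"],mv))
E
```

```text
2.675 [0.44539178 0.28626143 0.20062756] [-7.44465260e-05  3.80840725e-01  9.24640549e-01  4.37440003e-04] 0.5002089490416104
vial_2 0.93 [316. 207.] [0.4377 0.2862] 301 325 195 225
vial_2 0.92 [367. 254.] [0.5044 0.2879] 351 383 233 277
vial_2 0.86 [252.  99.] [0.3355 0.3143] 238 268 85 113
vial_2 0.82 [278. 260.] [0.4483 0.2229] 264 291 241 279
vial_2 0.55 [428. 124.] [0.453 0.405] 409 443 112 137
dose_cup 0.68 [335. 302.] [0.5211 0.2291] 313 355 277 323
dose_cup 0.46 [196. 452.] [ 0.5496 -0.0298] 166 212 414 479
canister 0.97 [196. 451.] [0.5327 0.007 ] 167 211 415 479
canister 0.22 [313. 207.] [0.4313 0.2894] 302 325 194 224
proj tcp [322.10826095 322.96926243]
```

View pics/w1.png

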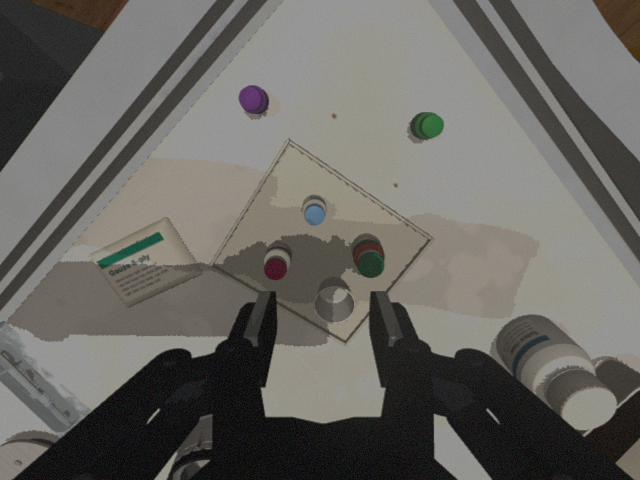

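The wrist view shows the blue cap at (315,215), pink at (276,269), brown at (370,263) and the cup at (335,302).

```bash
python3 - <<'E'
from h import *
mv=cam("wrist");im=bot.read_camera("wrist")
hsv=cv2.cvtColor(im,cv2.COLOR_RGB2HSV)
s=hsv[190:235,295:335];m=(s[...,1]>60)&(s[...,0]>95)&(s[...,0]<125)
y,x=np.nonzero(m);c=(x.mean()+295,y.mean()+190);print(len(x),c,onz("wrist",c,.040,mv))
for uv in [(315,215)]: print(onz("wrist",uv,.04,mv))
# cross-check scene/side caps
for cm,box in [("scene",(215,235,200,225)),("side",(340,358,340,368))]:
    i=bot.read_camera(cm);h=cv2.cvtColor(i,cv2.COLOR_RGB2HSV)[box[2]:box[3],box[0]:box[1]]
    m=(h[...,1]>60)&(h[...,0]>95)&(h[...,0]<125);y,x=np.nonzero(m)
    c=(x.mean()+box[0],y.mean()+box[2]);print(cm,len(x),c,onz(cm,c,.037))
# canister outline scene/side: dark ring top
    r=bot.outline_of(cm,"canister")
    for q in r[:1]:
        P=q["pixels"];yy,xx=np.nonzero(P);print(cm,q["score"],xx.min(),xx.max(),yy.min(),yy.max())
E
```

```text
312 (np.float64(313.6955128205128), np.float64(215.3301282051282)) [0.43789339 0.28403208 0.04      ]
[0.43847716 0.2850411  0.04      ]
scene 27 (np.float64(224.62962962962962), np.float64(209.62962962962962)) [0.43782715 0.28230979 0.037     ]
side 76 (np.float64(348.2236842105263), np.float64(349.0263157894737)) [0.43804633 0.28440748 0.037     ]
side 0.76 288 356 234 282
```

Call:
{"method": "drive_tool", "body": {"commands": [{"hand": 0.5, "translation": [-7, -1, -60], "angular": [0, 0, 0]}, {"hand": 0.5, "translation": [-7, -1, -115], "angular": [0, 0, 0]}, {"hand": 0.5, "translation": [-7, -1, -155], "angular": [0, 0, 0]}, {"hand": 0.5, "translation": [-7, -1, -178], "angular": [0, 0, 0]}, {"hand": 0.5, "translation": [-7, -1, -178], "angular": [0, 0, 0]}, {"hand": 0.1, "translation": [-7, -1, -178], "angular": [0, 0, 0]}, {"hand": 0.1, "translation": [-7, -1, -178], "angular": [0, 0, 0]}, {"hand": 0.1, "translation": [-7, -1, -178], "angular": [0, 0, 0]}, {"hand": 0.1, "translation": [-7, -1, -178], "angular": [0, 0, 0]}, {"hand": 0.1, "translation": [-7, -1, -178], "angular": [0, 0, 0]}], "force": 25}}

```text
t: 4.38
eef_pos: [0.4392, 0.285, 0.0234]
tool_rot: [0.0, 0.381, 0.925, 0.001]
contact_force: [-1.2, -0.5, 7.0]
gripper_width: 0.241
grasp_force: 25.1
```

Call:
{"method": "drive_tool", "body": {"commands": [{"hand": 0.1, "translation": [0, 0, 30], "angular": [0, 0, 0]}, {"hand": 0.1, "translation": [0, 0, 85], "angular": [0, 0, 0]}, {"hand": 0.1, "translation": [5, -10, 140], "angular": [0, 0, 0]}, {"hand": 0.1, "translation": [20, -50, 180], "angular": [0, 0, 0]}, {"hand": 0.1, "translation": [45, -105, 190], "angular": [0, 0, 0]}, {"hand": 0.1, "translation": [70, -160, 190], "angular": [0, 0, 0]}, {"hand": 0.1, "translation": [95, -215, 190], "angular": [0, 0, 0]}, {"hand": 0.1, "translation": [115, -260, 190], "angular": [0, 0, 0]}, {"hand": 0.1, "translation": [122, -280, 190], "angular": [0, 0, 0]}, {"hand": 0.1, "translation": [122, -280, 190], "angular": [0, 0, 0]}, {"hand": 0.1, "translation": [122, -280, 190], "angular": [0, 0, 0]}]}}

```text
t: 5.75
eef_pos: [0.5601, 0.0058, 0.2122]
tool_rot: [-0.0, 0.38, 0.925, 0.0]
contact_force: [-0.2, 1.0, -0.2]
gripper_width: 0.237
grasp_force: 24.7
```

```bash
python3 - <<'E'
from h import *
o=bot.get_obs();print(o["t"],o["eef_pos"],o["tool_rot"],o["gripper_width"],np.round(o["q"],2))
mv=cam("wrist");im=bot.read_camera("wrist");save("w2.png",im)
np.savez("w2.npz",im=im,V=mv[1])
for q,z in [("vial_2",.02),("lid",.02),("small_lid",.02),("canister",.048),("slot",.048),("pocket",.043),("lid_grip",.045)]:
    for r in bot.outline_of("wrist",q)[:3]:
        y,x=np.nonzero(r["pixels"])
        print(q,round(r["score"],2),np.round(r["position"]),np.round(onz("wrist",r["position"],z,mv),4)[:2],x.min(),x.max(),y.min(),y.max())
E
```

```text
5.75 [0.56008133 0.00582676 0.21224221] [-3.47601785e-04  3.80393530e-01  9.24824600e-01  3.18125682e-04] 0.23745428898306373 [-0.41  0.33  0.36  1.89 -0.14  0.94  0.81]
vial_2 0.78 [323. 324.] [ 0.6498 -0.0815] 299 346 282 366
vial_2 0.37 [ 81. 254.] [ 0.4239 -0.1959] 31 137 209 303
small_lid 0.64 [188. 406.] [ 0.6182 -0.2723] 180 193 402 414
canister 0.82 [320. 230.] [ 0.5667 -0.003 ] 242 390 157 298
canister 0.61 [532. 358.] [0.8139 0.0529] 465 604 287 433
canister 0.44 [597. 140.] [0.6709 0.2112] 555 639 106 182
slot 0.85 [323. 228.] [ 5.669e-01 -2.000e-04] 242 390 157 298
pocket 0.68 [322. 226.] [ 0.5664 -0.0006] 242 390 157 298
lid_grip 0.69 [ 86. 259.] [ 0.4353 -0.1765] 31 137 209 303
```

View pics/w2.png

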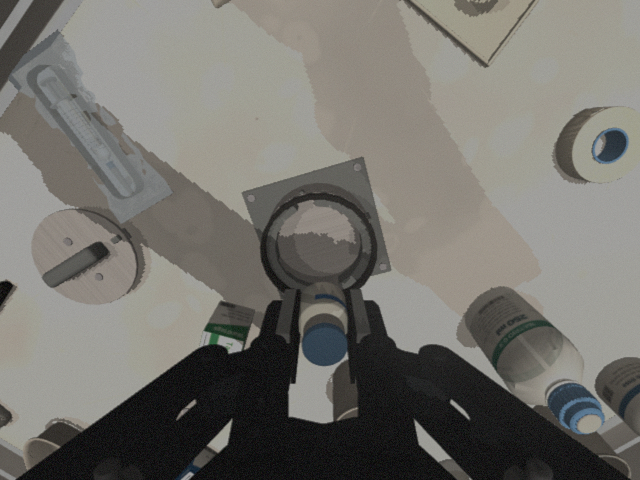

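The canister is at (320,240) with plate corners (243,192), (362,157) and (388,270). The vial is held at (323,324). I'll take a closer look at the collar.

```bash
python3 - <<'E'
from h import *
d=np.load("w2.npz");im=d["im"];mv=(bot.camera_model("wrist"),d["V"])
c=[onz("wrist",p,.004,mv)[:2] for p in [(243,192),(362,157),(388,270)]]
print(np.round(c,4),"centre",(c[0]+c[2])/2, [np.linalg.norm(c[1]-c[i]) for i in (0,2)],"edge yaw",np.degrees(np.arctan2(*(c[1]-c[0])[::-1])),np.degrees(np.arctan2(*(c[1]-c[2])[::-1])))
ctr=(c[0]+c[2])/2
# rectified top view at z=.048 centred on ctr : 140mm -> 700px, up=+x, left=+y
N=560;s=.14/N
g=np.mgrid[0:N,0:N];X=ctr[0]+(N/2-g[0])*s;Y=ctr[1]+(N/2-g[1])*s
H=[];src=[];
for z in (.048,):
    w=np.array([[ctr[0]+a,ctr[1]+b,z] for a in(-.07,.07) for b in(-.07,.07)])
    px=np.float32([proj("wrist",p,mv) for p in w]); dst=np.float32([[N/2-(p[1]-ctr[1])/s,N/2-(p[0]-ctr[0])/s] for p in w])
    out=cv2.warpPerspective(im,cv2.getPerspectiveTransform(px,dst),(N,N),flags=cv2.INTER_CUBIC)
out=cv2.convertScaleAbs(out,alpha=1.6,beta=20)
save("rect.png",out)
E
```

```text
[[ 0.4956 -0.0397]
 [ 0.553   0.0663]
 [ 0.659   0.0061]] centre [ 0.57727686 -0.0167545 ] [np.float64(0.12049293757298091), np.float64(0.12183649913004736)] edge yaw 61.51102704256622 150.43858117330427
```

View pics/rect.png

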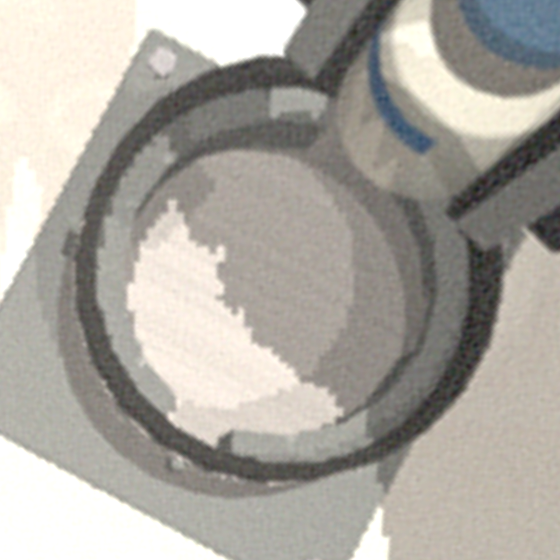

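```bash
cat >> h.py <<'E'
def ring(n,im,mv,c0,angs,z=.058,r=.0493,span=.012,dr=.0045):
    g=cv2.GaussianBlur(cv2.cvtColor(im,cv2.COLOR_RGB2GRAY),(0,0),1).astype(np.float32)
    def s(c,rr):
        P=np.array([proj(n,[c[0]+rr*np.cos(a),c[1]+rr*np.sin(a),z],mv) for a in angs],np.float32)
        return cv2.remap(g,P[:,:1],P[:,1:],cv2.INTER_LINEAR).mean()
    from scipy.optimize import minimize
    f=lambda c: s(c,r)-.5*s(c,r-dr)-.5*s(c,r+dr)
    G=[(f((c0[0]+a,c0[1]+b)),c0[0]+a,c0[1]+b) for a in np.arange(-span,span+.001,.002) for b in np.arange(-span,span+.001,.002)]
    b=min(G); m=minimize(f,b[1:],method="Nelder-Mead",options=dict(initial_simplex=np.array(b[1:])+np.array([[0,0],[.001,0],[0,.001]])))
    return m.x,m.fun
E
python3 - <<'E'
from h import *
d=np.load("w2.npz");im=d["im"];mv=(bot.camera_model("wrist"),d["V"])
print(ring("wrist",im,mv,(.577,-.017),np.radians(np.arange(10,255,3))))
for n in("scene","side"):
    im=bot.read_camera(n);print(n,ring(n,im,cam(n),(.575,-.015),np.radians(np.arange(0,360,3)),dr=.004))
E
```

```text
(array([ 0.57752293, -0.01603936]), np.float64(-40.82071304321289))
scene (array([ 0.57468337, -0.0210034 ]), np.float64(-19.986698150634766))
side (array([ 0.57531977, -0.00889152]), np.float64(-12.216611862182617))
```

```bash
python3 - <<'E'
from h import *
d=np.load("w2.npz");mv=(bot.camera_model("wrist"),d["V"])
for p in [(465,320),(500,290),(205,340),(225,300)]: print(p,np.round(onz("wrist",p,.0,mv),3))
bot.read_camera("scene")
for q,z in (("infusion_bottle",.07),("tag_box",.03)):
  for r in bot.find_in("scene",q)[:3]: print(q,r["score"],np.round(onz("scene",r["position"],z),3))
E
```

```text
(465, 320) [0.769 0.026 0.   ]
(500, 290) [0.765 0.077 0.   ]
(205, 340) [ 0.579 -0.203 -0.   ]
(225, 300) [ 0.561 -0.147  0.   ]
infusion_bottle 0.79 [0.773 0.045 0.07 ]
tag_box 0.85 [ 0.584 -0.165  0.03 ]
```

Call:
{"method": "drive_tool", "body": {"commands": [{"hand": 0.1, "translation": [17, -20, -30], "angular": [0, 0, 0]}, {"hand": 0.1, "translation": [17, -20, -80], "angular": [0, 0, 0]}, {"hand": 0.1, "translation": [17, -20, -110], "angular": [0, 0, 0]}, {"hand": 0.1, "translation": [17, -20, -110], "angular": [0, 0, 0]}]}}

```text
t: 6.9
eef_pos: [0.5757, -0.0157, 0.1002]
tool_rot: [-0.002, 0.381, 0.925, -0.001]
contact_force: [-0.3, -0.5, -0.1]
gripper_width: 0.244
grasp_force: 24.7
```

Call:
{"method": "drive_tool", "body": {"commands": [{"hand": 0.1, "translation": [1, 0, -25], "angular": [0, 0, 0]}, {"hand": 0.1, "translation": [1, 0, -45], "angular": [0, 0, 0]}, {"hand": 0.1, "translation": [1, 0, -60], "angular": [0, 0, 0]}, {"hand": 0.1, "translation": [1, 0, -70], "angular": [0, 0, 0]}, {"hand": 0.1, "translation": [1, 0, -75], "angular": [0, 0, 0]}, {"hand": 0.1, "translation": [1, 0, -75], "angular": [0, 0, 0]}, {"hand": 0.1, "translation": [1, 0, -75], "angular": [0, 0, 0]}]}}

```text
t: 7.78
eef_pos: [0.5789, -0.0156, 0.0278]
tool_rot: [0.0, 0.381, 0.925, 0.0]
contact_force: [0.4, 0.4, 0.4]
gripper_width: 0.243
grasp_force: 24.7
```

Call:
{"method": "drive_tool", "body": {"commands": [{"hand": 0.1, "translation": [0, 0, -2], "angular": [0, 0, 0]}, {"hand": 0.1, "translation": [0, 0, -3], "angular": [0, 0, 0]}, {"hand": 0.1, "translation": [0, 0, -3], "angular": [0, 0, 0]}]}}

```text
t: 8.15
eef_pos: [0.579, -0.0156, 0.0254]
tool_rot: [0.0, 0.381, 0.925, 0.0]
contact_force: [-2.8, 1.2, 8.9]
gripper_width: 0.242
grasp_force: 25.6
```

Call:
{"method": "drive_tool", "body": {"commands": [{"hand": 0.38, "translation": [0, 0, 0], "angular": [0, 0, 0]}, {"hand": 0.38, "translation": [0, 0, 0], "angular": [0, 0, 0]}, {"hand": 0.38, "translation": [0, 0, 10], "angular": [0, 0, 0]}, {"hand": 0.38, "translation": [0, 0, 40], "angular": [0, 0, 0]}, {"hand": 0.38, "translation": [0, 0, 85], "angular": [0, 0, 0]}, {"hand": 0.5, "translation": [8, -8, 130], "angular": [0, 0, 0]}, {"hand": 0.8, "translation": [15, -15, 150], "angular": [0, 0, 0]}, {"hand": 0.8, "translation": [15, -15, 150], "angular": [0, 0, 0]}, {"hand": 0.8, "translation": [15, -15, 150], "angular": [0, 0, 0]}]}}

```text
t: 9.28
eef_pos: [0.5924, -0.0301, 0.1733]
tool_rot: [-0.001, 0.381, 0.925, -0.0]
contact_force: [-0.4, 0.5, -1.0]
gripper_width: 0.799
grasp_force: 0.0
```

```bash
python3 - <<'E'
from h import *
o=bot.get_obs();print(o["t"],o["eef_pos"],o["gripper_width"])
mv=cam("wrist");im=bot.read_camera("wrist");np.savez("w3.npz",im=im,V=mv[1])
c,f=ring("wrist",im,mv,(.577,-.016),np.radians(np.arange(0,360,3)));print(c,f)
hsv=cv2.cvtColor(im,cv2.COLOR_RGB2HSV)
m=((hsv[...,1]>60)&(hsv[...,0]>95)&(hsv[...,0]<125)).astype(np.uint8);m[320:]=0
n,l,st,ce=cv2.connectedComponentsWithStats(m);
for i in range(1,n):
    if st[i,4]>60: print(st[i],ce[i],onz("wrist",ce[i],.042,mv))
print("expected cap",proj("wrist",[c[0],c[1],.042],mv))
u,v=proj("wrist",[c[0],c[1],.04],mv).astype(int);a=im[max(0,v-125):v+125,u-130:u+130]
save("c3.png",cv2.convertScaleAbs(cv2.resize(a,None,fx=2.3,fy=2.3,interpolation=cv2.INTER_CUBIC),alpha=1.7,beta=20));print(u-130,max(0,v-125))
E
```

```text
9.275 [ 0.59244439 -0.03010332  0.1732869 ] 0.7991342110300135
[ 0.57784696 -0.01610445] -42.81708526611328
[314 194  23  22 398] [325.09296482 204.40703518] [ 0.57962221 -0.01441248  0.042     ]
expected cap [321.89773722 204.32091239]
191 78
```

View pics/c3.png

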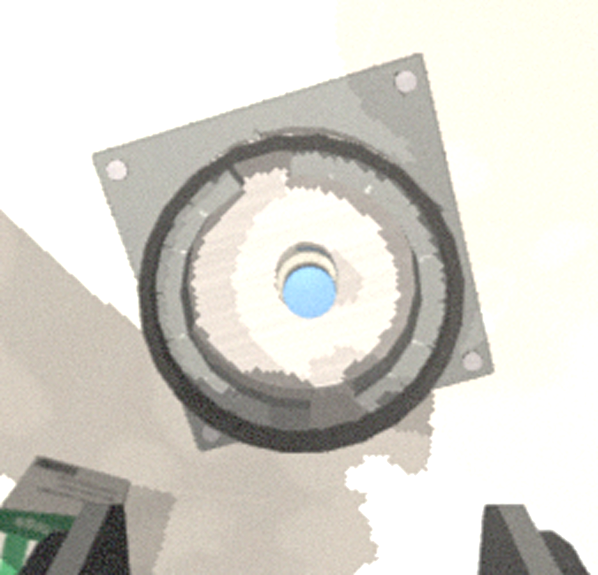

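The vial stands centred (cap ~2 mm off the axis). The slots show as gaps at crop ~(265,170) and (335,405). I'll compute the slot yaw and measure the lid.

```bash
python3 - <<'E'
from h import *
d=np.load("w3.npz");im=d["im"];mv=(bot.camera_model("wrist"),d["V"]);c=np.array([.5778,-.0161])
W=lambda u,v,z:onz("wrist",(191+u/2.3,78+v/2.3),z,mv)[:2]
for u,v in [(240,180),(290,157),(265,168),(310,402),(360,398),(335,402)]:
    p=W(u,v,.048)-c;print((u,v),np.round(np.linalg.norm(p),4),np.degrees(np.arctan2(p[1],p[0])).round(1))
for a,b in [((94,155),(422,55)),((493,372),(422,55))]:
    p=W(*b,.004)-W(*a,.004);print("plate",np.degrees(np.arctan2(p[1],p[0])))
g=cv2.cvtColor(im,cv2.COLOR_RGB2GRAY)
for r in(.041,.0435):
  A=np.arange(0,360,4);P=np.float32([proj("wrist",[c[0]+r*np.cos(np.radians(a)),c[1]+r*np.sin(np.radians(a)),.048],mv) for a in A])
  v=cv2.remap(g,P[:,:1],P[:,1:],1).ravel();print(r,[(int(a),int(x)) for a,x in zip(A,v)])
E
```

```text
(240, 180) 0.0413 162.5
(290, 157) 0.0438 139.6
(265, 168) 0.0419 150.6
(310, 402) 0.0377 -40.1
(360, 398) 0.0414 -15.7
(335, 402) 0.0394 -27.6
plate 61.312374067618215
plate 151.26543020229175
0.041 [(0, 84), (4, 99), (8, 94), (12, 95), (16, 95), (20, 98), (24, 98), (28, 96), (32, 96), (36, 98), (40, 94), (44, 95), (48, 96), (52, 98), (56, 96), (60, 98), (64, 105), (68, 98), (72, 95), (76, 99), (80, 100), (84, 98), (88, 99), (92, 98), (96, 100), (100, 99), (104, 120), (108, 98), (112, 98), (116, 99), (120, 99), (124, 101), (128, 100), (132, 100), (136, 97), (140, 93), (144, 89), (148, 105), (152, 106), (156, 121), (160, 124), (164, 80), (168, 99), (172, 99), (176, 100), (180, 98), (184, 113), (188, 97), (192, 98), (196, 96), (200, 98), (204, 118), (208, 97), (212, 99), (216, 95), (220, 97), (224, 97), (228, 96), (232, 97), (236, 96), (240, 97), (244, 103), (248, 94), (252, 95), (256, 95), (260, 95), (264, 94), (268, 100), (272, 93), (276, 95), (280, 67), (284, 70), (288, 63), (292, 64), (296, 62), (300, 58), (304, 56), (308, 57), (312, 53), (316, 57), (320, 64), (324, 68), (328, 67)
[... 356 characters left out ...]
(108, 98), (112, 101), (116, 101), (120, 99), (124, 101), (128, 101), (132, 101), (136, 102), (140, 83), (144, 78), (148, 79), (152, 79), (156, 79), (160, 80), (164, 61), (168, 99), (172, 98), (176, 95), (180, 97), (184, 98), (188, 99), (192, 96), (196, 98), (200, 96), (204, 100), (208, 94), (212, 96), (216, 89), (220, 98), (224, 97), (228, 96), (232, 94), (236, 95), (240, 94), (244, 101), (248, 94), (252, 95), (256, 94), (260, 95), (264, 94), (268, 92), (272, 95), (276, 88), (280, 65), (284, 66), (288, 62), (292, 66), (296, 65), (300, 60), (304, 54), (308, 55), (312, 58), (316, 55), (320, 63), (324, 66), (328, 64), (332, 67), (336, 64), (340, 67), (344, 86), (348, 86), (352, 83), (356, 81)]
```

```bash
python3 - <<'E'
from h import *
d=np.load("w2.npz");im=d["im"];mv=(bot.camera_model("wrist"),d["V"])
a,b=[onz("wrist",p,.045,mv)[:2] for p in((45,280),(104,248))]
print(a,b,(a+b)/2,np.linalg.norm(a-b),np.degrees(np.arctan2(*(b-a)[::-1])))
a,b=[onz("wrist",p,.018,mv)[:2] for p in((31,256),(144,256))];print(a,b,(a+b)/2,np.linalg.norm(a-b))
E
```

```text
[ 0.42040808 -0.22242219] [ 0.44115673 -0.1558365 ] [ 0.43078241 -0.18912935] 0.06974353376352316 72.69253975200252
[ 0.38918395 -0.23500908] [ 0.46875033 -0.15480085] [ 0.42896714 -0.19490497] 0.11297862327036541
```

Call:
{"method": "drive_tool", "body": {"commands": [{"hand": 0.5, "translation": [-20, -20, 26], "angular": [0, 0, -0.17]}, {"hand": 0.5, "translation": [-50, -45, 26], "angular": [0, 0, -0.34]}, {"hand": 0.5, "translation": [-80, -75, 26], "angular": [0, 0, -0.51]}, {"hand": 0.5, "translation": [-110, -105, 26], "angular": [0, 0, -0.68]}, {"hand": 0.5, "translation": [-135, -130, 26], "angular": [0, 0, -0.85]}, {"hand": 0.5, "translation": [-155, -150, 26], "angular": [0, 0, -1.0]}, {"hand": 0.5, "translation": [-163, -159, 26], "angular": [0, 0, -1.09]}, {"hand": 0.5, "translation": [-163, -159, 26], "angular": [0, 0, -1.09]}, {"hand": 0.5, "translation": [-163, -159, 26], "angular": [0, 0, -1.09]}]}}

```text
t: 10.45
eef_pos: [0.4307, -0.1887, 0.1998]
tool_rot: [-0.0, 0.804, 0.594, -0.0]
contact_force: [-0.8, -0.6, 0.3]
gripper_width: 0.503
grasp_force: 0.0
```

```bash
python3 - <<'E'
from h import *
o=bot.get_obs();print(o["t"],o["eef_pos"],o["tool_rot"],np.round(o["q"],2))
mv=cam("wrist");im=bot.read_camera("wrist");np.savez("w4.npz",im=im,V=mv[1])
for q in("lid","lid_grip","small_lid"):
    for r in bot.outline_of("wrist",q)[:2]:
        y,x=np.nonzero(r["pixels"]);print(q,r["score"],np.round(r["position"]),x.min(),x.max(),y.min(),y.max())
save("w4.png",im)
E
```

```text
10.45 [ 0.43068673 -0.1887325   0.19980932] [-3.36751801e-04  8.04264172e-01  5.94271751e-01 -3.37591111e-04] [-0.32  0.23  0.7   2.11 -0.19  0.87  0.19]
lid 0.85 [321. 221.] 269 379 168 273
lid_grip 0.96 [326. 220.] 269 379 168 274
small_lid 0.97 [530. 263.] 488 567 225 297
```

View pics/w4.png

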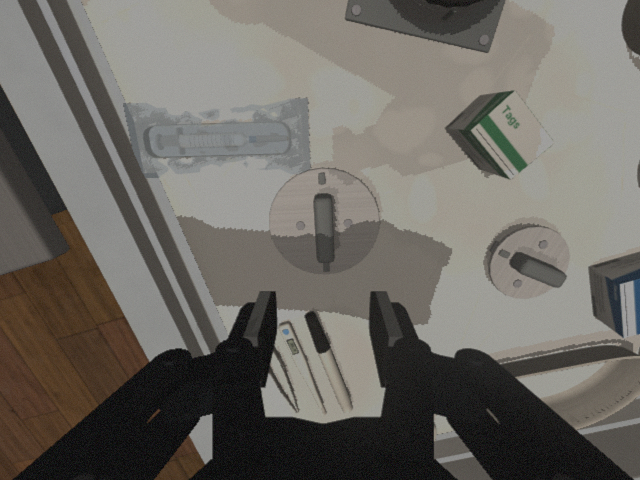

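The large lid is at (324,221), with its bar nearly along the image column and flange marks at (322,178) and (326,268). I'll refine its centre and yaw.

```bash
python3 - <<'E'
from h import *
d=np.load("w4.npz");im=d["im"];mv=(bot.camera_model("wrist"),d["V"])
r=bot.outline_of("wrist","lid")[0]
cs,_=cv2.findContours(r["pixels"].astype(np.uint8),cv2.RETR_EXTERNAL,cv2.CHAIN_APPROX_NONE);cc=max(cs,key=len)[:,0]
W=np.array([onz("wrist",p,.019,mv)[:2] for p in cc.astype(float)]);(x,y),R=cv2.minEnclosingCircle(W.astype(np.float32))
A=np.c_[2*W,np.ones(len(W))];s=np.linalg.lstsq(A,(W**2).sum(1),rcond=None)[0];print("lsq",s[:2],np.sqrt(s[2]+s[:2]@s[:2]),"enc",x,y,R)
a,b=[onz("wrist",p,.021,mv)[:2] for p in((322,178),(326,268))];print("marks",a,b,(a+b)/2,np.linalg.norm(a-b),np.degrees(np.arctan2(*(a-b)[::-1])))
# bar: dark pixels
g=cv2.cvtColor(im,cv2.COLOR_RGB2GRAY);sub=g[185:272,300:350];
for t in(60,75,90):
    m=(sub<t).astype(np.uint8);n,l,st,ce=cv2.connectedComponentsWithStats(m);i=1+np.argmax(st[1:,4])
    p=np.argwhere(l==i)[:,::-1]+[300,185];w=np.array([onz("wrist",q,.042,mv)[:2] for q in p.astype(float)])
    e,v=np.linalg.eigh(np.cov(w.T));print(t,len(p),p.min(0),p.max(0),w.mean(0),np.degrees(np.arctan2(v[1,1],v[0,1])))
print(np.round(sub[[20,30,40,50,60,70]],0))
E
```

```text
lsq [ 0.42859828 -0.19834626] 0.0511579547370692 enc 0.4284658432006836 -0.19844499230384827 0.05210570991039276
marks [ 0.43965165 -0.15731464] [ 0.41774175 -0.24150652] [ 0.4286967  -0.19941058] 0.08699606690855831 75.41302847846863
60 57 [330 236] [333 260] [ 0.43130745 -0.21478769] 74.15571681519931
75 735 [315 194] [335 271] [ 0.42743327 -0.20752901] 72.35461197993115
90 1143 [314 193] [340 271] [ 0.42965212 -0.20268719] 73.57407193239318
[[144 144 142 140 143 144 146 140 142 144 140 144 141 105  82  84  93  97
  100 100 100  96  98  99  95  95  95  94  89  83  81  65  67  75 116 126
  127 139 143 144 142 139 138 141 142 139 141 140 138 140]
 [147 144 144 146 144 143 146 147 145 146 146 143 145 143  96  79  83  92
   99  97 102  97  98  98  93  96  94  98  89  87  81  74  64  76  80 117
  126 134 138 140 144 143 143 142 142 143 144 142 142 144]
 [120 118 120 115 102 130 140 139 144 140 141 139 143 142 120  78  80  89
   95  97  98  97  99  98  97  96  96  92  93  90  83  79  63  64  73  76
  116 121 140 137 142 142 144 141 129 121 120 123 121 120]
 [113 108 107 101  94  93  91  95  90  93  90  89  96 130 138  91  62  64
   68  67  67  72  66  68  67  89  91  77  88  90  84  78  72  63  73  80
   78  74  77  81  88  93  93  90  92  91  91  93  93  93]
 [ 94  95  95  91  95  90  97  93  95  91  90  98  93  95  94  88  63  61
   64  64  65  65  66  63  67  63  69  66  65  62  61  63  56  60  69  77
   78  81  78  75  79  90  93  96  92  94  96  93  94  96]
 [ 91  94  91  92  89  90  94  90  93  90  94  94  94  94  92  92  74  61
   62  61  63  67  65  67  67  63  68  64  67  65  60  58  54  47  64  87
   91  94  92  94  91  96  93  94  94  90  95  88  93  92]]
```

Call:
{"method": "drive_tool", "body": {"commands": [{"hand": 0.5, "translation": [-2, -10, -50], "angular": [0, 0, 0.035]}, {"hand": 0.5, "translation": [-2, -10, -100], "angular": [0, 0, 0.035]}, {"hand": 0.5, "translation": [-2, -10, -140], "angular": [0, 0, 0.035]}, {"hand": 0.5, "translation": [-2, -10, -158], "angular": [0, 0, 0.035]}, {"hand": 0.5, "translation": [-2, -10, -163], "angular": [0, 0, 0.035]}, {"hand": 0.5, "translation": [-2, -10, -163], "angular": [0, 0, 0.035]}, {"hand": 0.05, "translation": [-2, -10, -163], "angular": [0, 0, 0.035]}, {"hand": 0.05, "translation": [-2, -10, -163], "angular": [0, 0, 0.035]}, {"hand": 0.05, "translation": [-2, -10, -163], "angular": [0, 0, 0.035]}, {"hand": 0.05, "translation": [-2, -10, -163], "angular": [0, 0, 0.035]}, {"hand": 0.05, "translation": [-2, -10, -163], "angular": [0, 0, 0.035]}], "force": 80}}

```text
t: 12.08
eef_pos: [0.4294, -0.1997, 0.0384]
tool_rot: [0.001, 0.795, 0.607, 0.001]
contact_force: [-0.9, 0.2, 6.7]
gripper_width: 0.165
grasp_force: 78.1
```

Call:
{"method": "drive_tool", "body": {"commands": [{"hand": 0.05, "translation": [0, 0, 25], "angular": [0, 0, 0]}, {"hand": 0.05, "translation": [0, 0, 75], "angular": [0, 0, 0]}, {"hand": 0.05, "translation": [5, 5, 125], "angular": [0, 0, 0.15]}, {"hand": 0.05, "translation": [20, 25, 150], "angular": [0, 0, 0.32]}, {"hand": 0.05, "translation": [45, 55, 150], "angular": [0, 0, 0.5]}, {"hand": 0.05, "translation": [75, 90, 150], "angular": [0, 0, 0.68]}, {"hand": 0.05, "translation": [105, 128, 150], "angular": [0, 0, 0.86]}, {"hand": 0.05, "translation": [130, 160, 150], "angular": [0, 0, 1.04]}, {"hand": 0.05, "translation": [145, 178, 150], "angular": [0, 0, 1.2]}, {"hand": 0.05, "translation": [149, 183, 150], "angular": [0, 0, 1.337]}, {"hand": 0.05, "translation": [149, 183, 120], "angular": [0, 0, 1.337]}, {"hand": 0.05, "translation": [149, 183, 100], "angular": [0, 0, 1.337]}]}}

```text
t: 13.58
eef_pos: [0.577, -0.0164, 0.1367]
tool_rot: [-0.0, 0.247, 0.969, -0.0]
contact_force: [0.2, 0.4, -1.2]
gripper_width: 0.166
grasp_force: 78.5
```

Call:
{"method": "drive_tool", "body": {"commands": [{"hand": 0.05, "translation": [0, 0, 0], "angular": [0, 0, 0]}, {"hand": 0.05, "translation": [0, 0, 0], "angular": [0, 0, 0]}, {"hand": 0.05, "translation": [0, 0, 0], "angular": [0, 0, 0]}]}}

```text
t: 13.95
eef_pos: [0.5782, -0.0166, 0.1385]
tool_rot: [0.001, 0.247, 0.969, 0.0]
contact_force: [-0.0, -0.7, -0.2]
gripper_width: 0.166
grasp_force: 78.4
```

```bash
python3 - <<'E'
from h import *
o=bot.get_obs();print(o["t"],o["eef_pos"],o["tool_rot"],np.round(o["q"],2),o["gripper_width"])
mv=cam("wrist");im=bot.read_camera("wrist");np.savez("w5.npz",im=im,V=mv[1])
zl=o["eef_pos"][2]-.0384
for q in("lid","lid_grip"):
  for r in bot.outline_of("wrist",q)[:2]:
    y,x=np.nonzero(r["pixels"]);print(q,r["score"],np.round(r["position"]),x.min(),x.max(),y.min(),y.max())
save("w5.png",im)
E
```

```text
13.95 [ 0.57819433 -0.0166022   0.13847457] [9.15072528e-04 2.47353245e-01 9.68924876e-01 3.47095148e-04] [-0.32  0.46  0.31  1.9  -0.18  0.81  1.16] 0.16596102301358787
lid 0.78 [322. 275.] 215 429 193 386
lid_grip 0.55 [325. 274.] 216 429 193 386
```

View pics/w5.png

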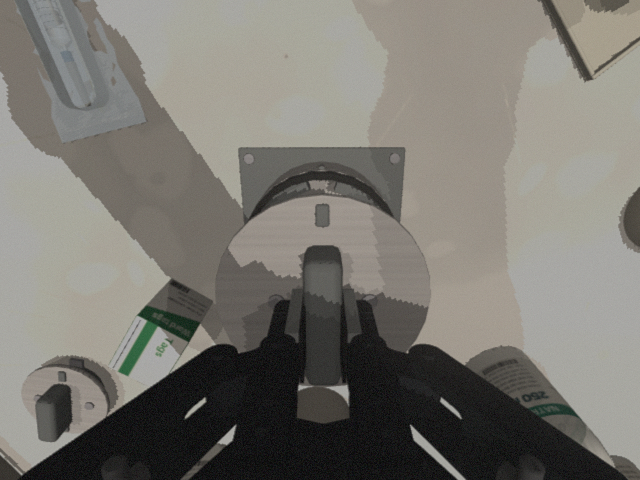

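The lid is held level, aligned with the plate, and the slot is visible at (322,185). I'll check its centring numerically.

```bash
python3 - <<'E'
from h import *
from scipy.optimize import least_squares
o=bot.get_obs();d=np.load("w5.npz");im=d["im"];mv=(bot.camera_model("wrist"),d["V"])
r=bot.outline_of("wrist","lid")[0]
cs,_=cv2.findContours(r["pixels"].astype(np.uint8),cv2.RETR_EXTERNAL,cv2.CHAIN_APPROX_NONE);cc=max(cs,key=len)[:,0].astype(float)
cc=cc[cc[:,1]<300]
t=o["eef_pos"]
for z in(t[2]-.0384+.021,t[2]-.0384+.019):
    W=np.array([onz("wrist",p,z,mv)[:2] for p in cc])
    f=least_squares(lambda p:np.hypot(*(W-p[:2]).T)-p[2],[*t[:2],.0515],loss="soft_l1",f_scale=.001).x
    g=least_squares(lambda p:np.hypot(*(W-p[:2]).T)-.0515,t[:2],loss="soft_l1",f_scale=.001).x
    print(f,g)
a,=[onz("wrist",(322,216),t[2]-.0384+.021,mv)[:2]];print("mark",a,np.degrees(np.arctan2(*(a-g)[::-1])))
c=[onz("wrist",p,.004,mv)[:2] for p in((239,148),(405,148))];e=c[1]-c[0];print("plate",np.linalg.norm(e),np.degrees(np.arctan2(*e[::-1])))
u=e/np.linalg.norm(e);n=np.array([u[1],-u[0]]);print("plate ctr",(c[0]+c[1])/2+n*.062)
x=2*np.arctan2(o["tool_rot"][2],o["tool_rot"][1]);print("toolx",np.degrees(x))
E
```

```text
[ 0.57463579 -0.01453318  0.04855116] [ 0.57790639 -0.0163249 ]
[ 0.57563205 -0.0150748   0.04925225] [ 0.57810892 -0.01642887]
mark [0.54101051 0.0037283 ] 151.48285873020086
plate 0.12228594642787353 61.33121301971724
plate ctr [ 0.57875339 -0.01676682]
toolx 151.36544480962976
```

Call:
{"method": "drive_tool", "body": {"commands": [{"hand": 0.05, "translation": [0, 0, -18], "angular": [0, 0, 0]}, {"hand": 0.05, "translation": [0, 0, -32], "angular": [0, 0, 0]}, {"hand": 0.05, "translation": [0, 0, -40], "angular": [0, 0, 0]}, {"hand": 0.05, "translation": [0, 0, -45], "angular": [0, 0, 0]}, {"hand": 0.05, "translation": [0, 0, -50], "angular": [0, 0, 0]}, {"hand": 0.05, "translation": [0, 0, -54], "angular": [0, 0, 0]}, {"hand": 0.05, "translation": [0, 0, -54], "angular": [0, 0, 0]}]}}

```text
t: 15.02
eef_pos: [0.5774, -0.0166, 0.0831]
tool_rot: [-0.0, 0.247, 0.969, -0.0]
contact_force: [0.4, 0.6, -0.7]
gripper_width: 0.164
grasp_force: 78.4
```

Call:
{"method": "drive_tool", "body": {"commands": [{"hand": 0.05, "translation": [0, 0, -4], "angular": [0, 0, 0]}, {"hand": 0.05, "translation": [0, 0, -8], "angular": [0, 0, 0]}, {"hand": 0.05, "translation": [0, 0, -11], "angular": [0, 0, 0]}, {"hand": 0.05, "translation": [0, 0, -13], "angular": [0, 0, 0]}, {"hand": 0.05, "translation": [0, 0, -13], "angular": [0, 0, 0]}, {"hand": 0.05, "translation": [0, 0, -13], "angular": [0, 0, 0]}]}}

```text
t: 15.78
eef_pos: [0.578, -0.0166, 0.071]
tool_rot: [0.0, 0.247, 0.969, 0.0]
contact_force: [-1.5, 0.0, 7.2]
gripper_width: 0.172
grasp_force: 79.6
```

Call:
{"method": "drive_tool", "body": {"commands": [{"hand": 0.05, "translation": [0, 0, -1.5], "angular": [0, 0, 0]}, {"hand": 0.05, "translation": [0, 0, -1.5], "angular": [0, 0, -0.1]}, {"hand": 0.05, "translation": [0, 0, -1.5], "angular": [0, 0, -0.25]}, {"hand": 0.05, "translation": [0, 0, -1.5], "angular": [0, 0, -0.4]}, {"hand": 0.05, "translation": [0, 0, -1.5], "angular": [0, 0, -0.55]}, {"hand": 0.05, "translation": [0, 0, -1.5], "angular": [0, 0, -0.7]}, {"hand": 0.05, "translation": [0, 0, -1.5], "angular": [0, 0, -0.85]}, {"hand": 0.05, "translation": [0, 0, -1.5], "angular": [0, 0, -1.0]}, {"hand": 0.05, "translation": [0, 0, -1.5], "angular": [0, 0, -1.15]}, {"hand": 0.05, "translation": [0, 0, -1.5], "angular": [0, 0, -1.28]}, {"hand": 0.05, "translation": [0, 0, -1.5], "angular": [0, 0, -1.35]}, {"hand": 0.05, "translation": [0, 0, -1.5], "angular": [0, 0, -1.35]}]}}

```text
t: 17.27
eef_pos: [0.5793, -0.0167, 0.0704]
tool_rot: [0.001, 0.799, 0.602, 0.001]
contact_force: [-0.4, 0.2, 12.5]
gripper_width: 0.164
grasp_force: 80.5
```

```bash
python3 - <<'E'
from h import *
o=bot.get_obs();x=2*np.arctan2(o["tool_rot"][2],o["tool_rot"][1]);print("toolx",np.degrees(x),"turned",x-np.radians(151.35),o["torque"],o["contact_force"],o["eef_pos"],o["gripper_width"])
E
```

```text
toolx 74.02149649216418 turned -1.34963699185172 [0.01104175 0.35358872 0.16169237] [-0.42596281  0.16262127 12.52159529] [ 0.57931467 -0.01674446  0.07043892] 0.16377535847088062
```

Call:
{"method": "drive_tool", "body": {"commands": [{"hand": 0.05, "translation": [0, 0, 2], "angular": [0, 0, 0]}, {"hand": 0.05, "translation": [0, 0, 4], "angular": [0, 0, 0]}, {"hand": 0.05, "translation": [0, 0, 6], "angular": [0, 0, 0]}, {"hand": 0.05, "translation": [0, 0, 7], "angular": [0, 0, 0]}, {"hand": 0.05, "translation": [0, 0, 7], "angular": [0, 0, 0]}]}}

```text
t: 17.9
eef_pos: [0.5777, -0.0166, 0.0758]
tool_rot: [0.0, 0.799, 0.602, 0.0]
contact_force: [1.8, 0.0, 2.3]
gripper_width: 0.168
grasp_force: 79.0
```

It rose past the lip height into the pockets, so I'll release and retreat.

Call:
{"method": "drive_tool", "body": {"commands": [{"hand": 0.5, "translation": [0, 0, 0], "angular": [0, 0, 0]}, {"hand": 0.5, "translation": [0, 0, 0], "angular": [0, 0, 0]}, {"hand": 0.5, "translation": [0, 0, 0], "angular": [0, 0, 0]}, {"hand": 0.5, "translation": [0, 0, 20], "angular": [0, 0, 0]}, {"hand": 0.5, "translation": [0, 0, 60], "angular": [0, 0, 0]}, {"hand": 0.5, "translation": [0, 0, 110], "angular": [0, 0, 0]}, {"hand": 0.5, "translation": [0, 0, 120], "angular": [0, 0, 0]}, {"hand": 0.5, "translation": [0, 0, 120], "angular": [0, 0, 0]}, {"hand": 0.5, "translation": [0, 0, 120], "angular": [0, 0, 0]}]}}

```text
t: 19.02
eef_pos: [0.5766, -0.0163, 0.1948]
tool_rot: [-0.001, 0.799, 0.602, -0.001]
contact_force: [-0.2, 0.1, -0.1]
gripper_width: 0.5
grasp_force: 0.0
```

```bash
python3 - <<'E'
from h import *
o=bot.get_obs();print(o["t"],o["eef_pos"],o["contact_force"])
mv=cam("wrist");im=bot.read_camera("wrist");save("w6.png",im)
r=bot.outline_of("wrist","lid_grip")[0];y,x=np.nonzero(r["pixels"]);print(x.min(),x.max(),y.min(),y.max())
print([proj("wrist",[.5778+.041*np.cos(a),-.0161+.041*np.sin(a),.059],mv).round() for a in np.radians([74.8,254.8])])
E
```

```text
19.025 [ 0.5766116  -0.01634563  0.19482811] [-0.21305514  0.05318192 -0.13417264]
260 388 161 283
[array([324., 176.]), array([325., 274.])]
```

View pics/w6.png

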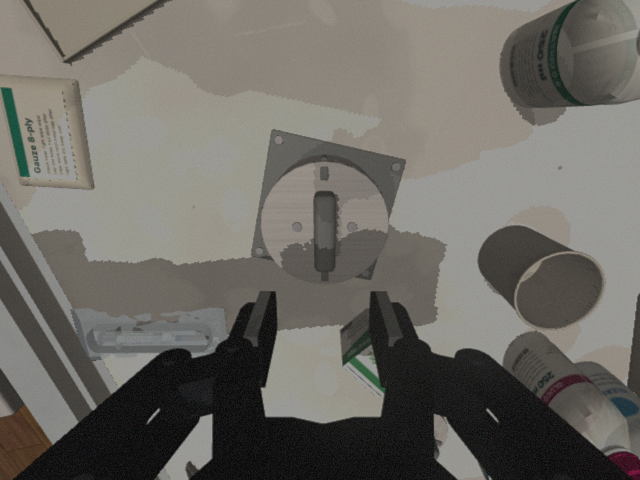

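The lid sits centred on the canister. Its marks at (324,174) and (325,277) match the locked angle, and the robot is clear.

```bash
python3 -c "
from station import bot
print(bot.hand_in())"
```

```text
the job is handed in; nothing more can be done
None
```

The job is handed in: the smallest vial was placed within about 3 mm of the canister's centre, the large lid is turned about 1.35 rad clockwise, sprung up and let go, and the robot stood clear at about 19 s; the hand-in returned no verdict.

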